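# Fetch the small cheese from behind the jar, mill and tin

## Robot

A 7-joint arm with a two-finger parallel gripper is mounted at the origin on the work surface. World frame = base frame: x ahead of the robot, y to its left, z up, the work surface at z = 0. Lengths are in mm, angles in rad, forces in N, time in s.
With the tool pointing down it reaches from about 400 to 850 mm from the base axis. Payload 10.4 kg.
Tool frame: the origin (TCP) lies at the very end of the fingers, on their centre line; the grasp point (between the pads) lies 19 mm behind it; z points along the fingers, y is the line along which they close (so a half turn about z gives the same grasp; the last joint's range is limited). The gripper opens to 87 mm and grips with 3 to 60 N. Pads are 19 mm wide; open, the fingers measure 117 mm over their backs; the gripper's body (75 mm by 190 mm) begins 51 mm behind the grasp point.
Start: joints at [1.207, 0.332, -0.065, 1.46, 0.022, 1.35, -0.088], TCP at [208.923, -589.07, 222.576] pointing down, gripper open.
Joint ranges: [-2.6, 2.6], [-0.5, 2.12], [-1.47, 1.34], [0.16, 2.42], [-1.27, 4.41], [0.06, 2.06], [-2.6, 2.6]. Speed limits (rad/s): [2.22, 2.22, 2.79, 2.79, 3.14, 3.14, 3.14].

## Interface

Orientations are given as a 3x3 rotation matrix whose columns are the frame's x, y, z axes.
In Python, from rig import env gives the robot as it stands.
- The arm moves only by the tool send_rows, never from a script. Its argument "series" is one flat list of numbers, 4 for each row, row after row: the shift along the tool's x, y, z as a fraction of full scale, then the turn about the tool's z as a fraction of full scale. A call has 1 to 12 rows; each row shifts and turns the commanded pose from where the row before left it, along the tool's axes as they then stand; what a row does not reach is not made up. Full scale, the value 1, is 2.5 cm for a shift and 6 degrees for a turn. A row lasts 1/12 s, in which the tool goes at most 41.7 mm and 7.16 degrees, less where a joint would pass 70% of its speed; a pose out of reach is approached as far as the arm can. A call with a number of a shift or a turn outside -1 to 1 is refused whole. A call with a gripper value outside its range is refused whole. "hand" is the gripper command: -1 is shut, 1 is fully open, values between are in proportion, set as the call begins (left out, the last holds). The fingers move at their own pace and stop on an object; "squeeze" is the grip in N (left out, the last holds). Time passes only in rows, so rows that do not move let the fingers close. It gives the time, the measured TCP pose, the force, the opening and the grip force at its end, in the units of the state.
- env.state(): the state, without advancing time (a new reading comes with each control period).
- env.snapshot(name): name is "scene" or "top" or "wrist"; returns the picture (420x560x3 uint8, red, green, blue); there is no depth.
- env.camera_info(name): a dict with "camera_matrix" (3x3 intrinsics, pixels), "R" (3x3) and "t" (3): a world point X has camera coordinates R X + t; the wrist camera has in their place "tool_from_camera" (4x4, takes a point from camera to tool coordinates, whose origin is the TCP and whose axes are the flange's). Camera axes: x right, y down, z forward; pixel columns grow to the right and rows downward; lengths in mm; the calibration is good to about 2 mm. A picture is of the moment at which its call begins: read the wrist's pose just before it. camera_info takes no time and is no camera call.
- env.close_job(): hands the job in; it is judged then, once.
The state is a dict: "time_s": time; "joint_positions": joint angles; "joint_velocities": joint speeds; "tau": joint torques, N m; "tcp_pos": TCP position; "ee_rot": TCP orientation; "contact_force": force on the tool from outside, world axes, zero at the start; "torque": the same for the moment, N m; "width": finger opening in mm; "finger_force": force on a finger pad.
Only numpy, scipy, OpenCV 4.12 (cv2) and the standard library are available. Lean on these libraries where they do the work, as an engineer would, in place of code of your own. Each camera call takes 0.05 s, during which the arm holds its last target. There are 200 camera calls.

## Task

The small round cheese on the display board is wanted in the middle of the white plate on the stone slab: first move the jar, the pepper mill and the square tin that stand around it across to the empty wooden tray, all three, leaving the cheese where it is until they are out of the way. Then take the cheese to the plate, and only after that put each of the three back, upright, centred on the very coaster it came from. Set everything down gently rather than dropping it, and leave the cheese wedge, the little dish and the knife where they lie.

Things in the scene. Friction and masses are not known exactly. Their poses are not given: they have to be found in the camera images.
- cheese_mid (a point): centre (half-way up) of the small whole cheese: an upright round wheel in yellow wax, 66 mm in diameter, 44 mm high, side straight over its middle third; about 0.16 kg. It stands on the display board in the space enclosed by jar, mill and tin. Its z axis points up.
- jar_mid (a point): centre (half-way up) of the round amber glass jar with a steel lid, 60 mm in diameter, 78 mm high, about 0.28 kg; starts upright on one of the three coasters of the display board. z up.
- mill_mid (a point): centre (half-way up) of the turned dark wooden pepper mill, 52 mm in diameter at the foot, 44 mm at the straight waist from 30 to 64 mm up, narrow knob on top, 100 mm high, about 0.14 kg; starts upright on one of the three coasters. z up.
- tin_mid (a point): centre (half-way up) of the square metal tin with a cork lid, 52 mm by 52 mm, 68 mm high, about 0.2 kg; starts upright on one of the three coasters. x and y axes square to its sides, z up.
- display: fixed display board of brown wood, 240 mm (its x) by 250 mm (its y), 15 mm thick; origin at the centre of its underside, on the counter. Three flat dark round coasters, 74 mm across and flush with its top, have their centres at (x, y) = (-60, 0); (-15, 85); (-15, -85) mm from its origin along its own axes, top at 15 mm; jar, mill and tin start on them in any order, within 2 mm of centre along each axis. The cheese starts near (33, 0) mm.
- tray_floor (a point): fixed empty tray of pale wood, 220 mm (its x) by 240 mm (its y) outside, rim 8 mm wide and 18 mm high above the counter; this point is the middle of its inner floor, 8 mm above the counter, axes along its sides. It lies left of, right of or between the other two stations.
- plate_mid (a point): centre of the flat top of the round white plate, 110 mm across, fixed in the middle of the fixed dark stone slab (200 mm along x by 240 mm along y, 18 mm thick); this point is 24 mm above the counter, 6 mm above the slab.
- wedge: bystander: pale cheese wedge lying on the display board near a far corner, 71 mm long, up to 45 mm wide, 32 mm high; origin at its underside near its middle. To be left alone.
- dish: bystander: small white dish, 58 mm across, 22 mm high, at the other far corner of the display board; origin at the centre of its underside. To be left alone.
- knife: bystander: cheese knife with a wooden handle, 180 mm long, 26 mm wide, 16 mm high, lying on the stone slab along its x axis, 97 mm from the plate's centre to the +y side; origin at its underside near its middle. To be left alone.

How it is judged:
By the outcome, as a careful person would: the job done as asked, in the order asked, and still so for the second after the job is handed in, with the robot touching nothing.
It also fails if it takes over 152 s, if anything falls off the work surface, if the arm or the gripper's body presses on something with over 40 N, if the wrist force passes 120 N, or if a joint passes its speed limit or range.

## Working session

There is one attempt and no reset: what is moved stays moved. The work goes in short steps, Python scripts to look and compute and a tool call to move; the robot and the scene stay as the last step left them, time stands still between calls to the robot, and variables do not carry over. Pictures are saved under pics/ and viewed, at most 14 in all, crops included, and the job is handed in when it is done.

Besides the shell and the picture viewer there is one more tool, called after "Emit:" as name(argument=value, ...) on one line, values as JSON. send_rows: Moves the arm, as the interface text tells. Shift numbers are shares of 2.5 cm and turn numbers shares of 6 degrees, none past 1 either way. Its arguments: {"type":"object","properties":{"series":{"type":"array"},"hand":{"type":"number"},"squeeze":{"type":"number"}},"required":["series"]}

```bash
ls; mkdir -p pics
python3 - <<'E'
from rig import env
import cv2,numpy as np
s=env.state();print(s['time_s'],s['tcp_pos'],np.round(s['ee_rot'],3).tolist(),s['width'],s['contact_force'])
for n in('scene','top'):
    i=env.camera_info(n);print(n,np.round(i['camera_matrix'],1).tolist(),np.round(i['R'],3).tolist(),np.round(i['t'],1))
    cv2.imwrite(f'pics/{n}0.png',env.snapshot(n)[:,:,::-1])
print(np.round(env.camera_info('wrist')['tool_from_camera'],3).tolist(),env.camera_info('wrist')['camera_matrix'])
E
```

```text
pics
0.0 [ 208.73126972 -588.71033441  221.76703014] [[0.942, 0.334, -0.001], [0.334, -0.942, 0.001], [-0.0, -0.001, -1.0]] 86.88092258955162 [ 0.63322177 -0.78135571  0.04506253]
scene [[412.9, 0.0, 287.1], [0.0, 412.9, 209.9], [0.0, 0.0, 1.0]] [[0.137, 0.991, 0.001], [0.763, -0.105, -0.638], [-0.632, 0.088, -0.77]] [ -63.  -360.5 1375. ]
top [[520.1, 0.0, 284.3], [0.0, 520.1, 202.5], [0.0, 0.0, 1.0]] [[0.011, -1.0, 0.006], [-0.993, -0.012, -0.119], [0.119, -0.005, -0.993]] [ -21.2  540.5 1395.4]
[[-0.0, -0.97, -0.245, 65.797], [1.0, 0.0, -0.001, -0.289], [0.001, -0.245, 0.97, -161.929], [0.0, 0.0, 0.0, 1.0]] [[303.26183203   0.         278.31730861]
 [  0.         303.26183203 207.51745546]
 [  0.           0.           1.        ]]
```

View pics/top0.png

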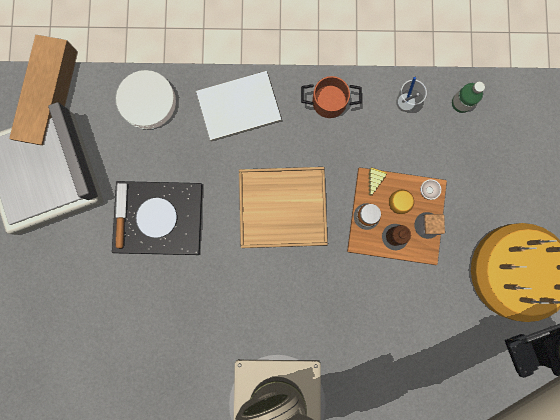

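View pics/scene0.png

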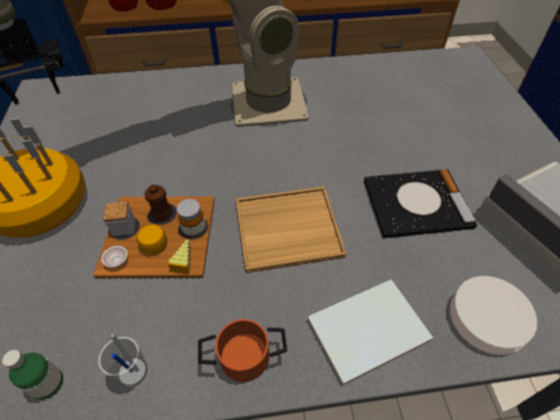

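The top view shows the slab and plate at about (157,217), the empty tray at (283,207) and the display at (397,216). On the display, the mill is at (398,234), the jar at (370,214), the tin at (433,224) and the cheese at (402,202). The scene view confirms this layout.

```bash
cat > h.py <<'E'
from rig import env
import cv2,numpy as np
def cam(n,st=None):
    """K, camera->world rotation, camera centre"""
    i=env.camera_info(n);K=np.array(i['camera_matrix'])
    if n=='wrist':
        st=st or env.state();T=np.array(i['tool_from_camera']);R=np.array(st['ee_rot'])
        return K,R@T[:3,:3],R@T[:3,3]+np.array(st['tcp_pos'])
    R=np.array(i['R']);return K,R.T,-R.T@np.array(i['t'])
def ray(c,px,z):
    K,R,o=c;px=np.atleast_2d(np.array(px,float))
    d=np.c_[px,np.ones(len(px))]@np.linalg.inv(K).T@R.T
    return (o+d*((z-o[2])/d[:,2])[:,None])[:,:2]
def proj(c,P):
    K,R,o=c;q=(np.atleast_2d(P)-o)@R@K.T;return q[:,:2]/q[:,2:]
def hsv(im):return cv2.cvtColor(im,cv2.COLOR_RGB2HSV)
def big(m,k=5):
    m=cv2.morphologyEx(m.astype(np.uint8),cv2.MORPH_CLOSE,np.ones((k,k)))
    cs=cv2.findContours(m,cv2.RETR_EXTERNAL,cv2.CHAIN_APPROX_NONE)[0]
    return max(cs,key=cv2.contourArea)[:,0].astype(np.float32)
def rect(pts):
    """centre, sizes, angle of long-ish x axis nearest world x (deg)"""
    r=cv2.minAreaRect(pts.astype(np.float32));a=r[2];w,h=r[1]
    while a>45:a-=90;w,h=h,w
    return np.round(r[0],1),np.round((w,h),1),round(a,2)
E
cat > m1.py <<'E'
from h import *
im=cv2.imread('pics/top0.png')[:,:,::-1].copy();H=hsv(im).astype(int);c=cam('top')
def win(m,x0,x1,y0,y1):
    o=np.zeros(m.shape,bool);o[y0:y1,x0:x1]=m[y0:y1,x0:x1];return o
for n,m,z in(('display',win(H[...,1]>110,340,455,155,275),15),('tray',win(H[...,1]>70,230,335,158,255),18),('slab',win(H[...,2]<75,105,210,172,262),18)):
    print(n,*rect(ray(c,cv2.convexHull(big(m))[:,0],z)))
m=win((H[...,2]>170)&(H[...,1]<70),133,182,190,245)
(u,v),_,_=cv2.fitEllipse(big(m));print('plate',ray(c,(u,v),24))
p=big(win((H[...,0]>20)&(H[...,0]<32)&(H[...,1]>150),388,416,188,216));(u,v),r=cv2.minEnclosingCircle(p);print('cheese',u,v,r,ray(c,(u,v),15+40))
E
python3 m1.py
```

```text
display [ 511.7 -333. ] [242.4 259.1] -7.8
tray [531.1 -10. ] [219.2 239.3] 2.46
slab [496.9 334.9] [200.  242.4] -0.66
plate [[497.30511308 337.33770353]]
cheese 402.79412841796875 200.5 9.539390563964844 [[ 547.30665983 -335.49336115]]
```

Emit:
send_rows(series=[0,0,0,0.91,0,0,0,0.91,0,0,0,0.91,0,0,0,0.91,0,0,0,0.91,0.5,-0.9,0,0,0.5,-0.9,0,0,0.5,-0.9,0,0,0.5,-0.9,0,0], hand=0.5, squeeze=12)

```text
time_s: 0.85
tcp_pos: [271.1, -505.5, 222.1]
ee_rot: [[0.991, -0.136, -0.0], [-0.136, -0.991, 0.001], [-0.0, -0.001, -1.0]]
contact_force: [0.8, -0.6, 0.1]
width: 65.7
finger_force: 0.0
```

Emit:
send_rows(series=[0.5,-1,0,0,0.5,-1,0,0,0.5,-1,0,0,0.5,-1,0,0,0.5,-1,0.2,0,0.5,-1,0.2,0,0.5,-1,0.2,0,0.5,-1,0.2,0,0.2,-0.4,0,0,0,0,0,0,0,0,0,0])

```text
time_s: 1.77
tcp_pos: [402.9, -313.1, 202.5]
ee_rot: [[0.991, -0.135, -0.0], [-0.135, -0.991, -0.0], [-0.0, 0.0, -1.0]]
contact_force: [0.7, -0.5, 0.5]
width: 65.3
finger_force: 0.0
```

Run:
```python
from h import *
s=env.state();print(s['time_s'],s['tcp_pos'],np.round(s['ee_rot'],3).tolist(),s['width'])
np.save('w1.npy',s,allow_pickle=True)
cv2.imwrite('pics/w1.png',env.snapshot('wrist')[:,:,::-1])
```

```text
1.7667 [ 402.85770258 -313.07461595  202.54821408] [[0.991, -0.135, -0.0], [-0.135, -0.991, -0.0], [-0.0, 0.0, -1.0]] 65.2609484254474
```

View pics/w1.png

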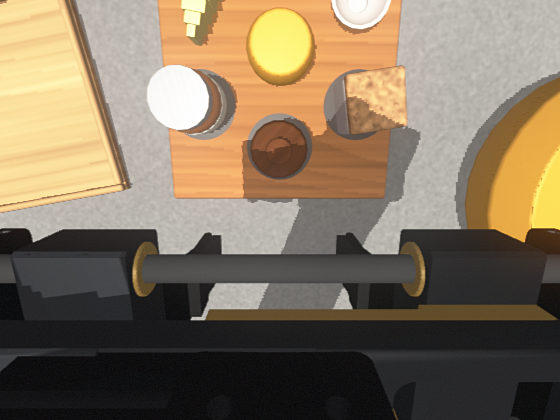

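The wrist view shows the board's near corners at (174,198) and (385,198). The jar lid is at (179,97), the mill at (279,148), the tin's cork top at (345–406, 67–135) and the cheese at (281,46).

```bash
cat > m2.py <<'E'
from h import *
im=cv2.imread('pics/w1.png')[:,:,::-1].copy();H=hsv(im).astype(int)
s=np.load('w1.npy',allow_pickle=True).item();c=cam('wrist',s)
def win(m,x0,x1,y0,y1):
    o=np.zeros(m.shape,bool);o[y0:y1,x0:x1]=m[y0:y1,x0:x1];return o
# board edges: side lines and near line from colour mask
B=(H[...,0]<22)&(H[...,1]>110)&(H[...,2]>60)
L=[(u,v) for v in range(140,192) for u in[np.where(B[v,130:250])[0][0]+130]]
Rr=[(u,v) for v in list(range(5,60)) for u in[np.where(B[v,330:410])[0][-1]+331]]
Ls=[(u,v) for v in range(5,60) for u in[np.where(B[v,130:250])[0][0]+130]]
N=[(u,v) for u in range(185,240) for v in[np.where(B[140:215,u])[0][-1]+141]]
for n,p in(('L',L+Ls),('R',Rr),('N',N)):
    w=ray(c,p,15).astype(np.float32);vx,vy,x,y=cv2.fitLine(w,cv2.DIST_HUBER,0,.01,.01).ravel()
    print(n,round(np.degrees(np.arctan2(vy,vx)),2),(round(float(x),1),round(float(y),1)))
def circ(n,m,z,k=5):
    p=big(m,k);q=ray(c,cv2.convexHull(p)[:,0],z).astype(np.float32)
    e=cv2.fitEllipse(q);print(n,'ellipse',np.round(e[0],1),np.round(e[1],1))
circ('jarlid',win((H[...,1]<45)&(H[...,2]>165),140,222,60,135),93)
circ('cheese',win((H[...,0]>22)&(H[...,0]<34)&(H[...,1]>130),245,316,5,90),37)
m=win(H[...,2]<0.9*0+200,0,0,0,0)
t=win((H[...,0]<25)&(H[...,1]>40)&(H[...,2]>100),343,410,60,142)
cv2.imwrite('pics/t.png',np.hstack([im[50:220,140:420,::-1],cv2.cvtColor((t*255).astype(np.uint8),cv2.COLOR_GRAY2BGR)[50:220,140:420]]))
print('mill px->',ray(c,(279,150),115),ray(c,(279,148),60))
E
python3 m2.py
```

```text
L -7.78 (516.2, -205.2)
R -7.64 (549.3, -458.8)
N 82.25 (402.6, -232.2)
jarlid ellipse [ 507.8 -223.8] [62.  88.4]
cheese ellipse [ 551.1 -334.5] [57.7 57.8]
mill px-> [[ 452.96453181 -320.33832499]] [[ 451.56504575 -320.26329773]]
```

View pics/t.png

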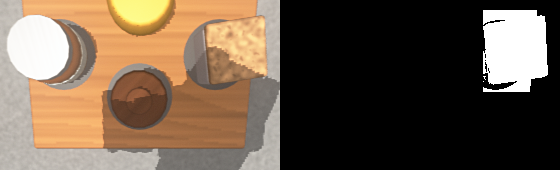

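The crop shows the tin's cork corners at full-image pixels (345,77), (405,66), (407,128) and (348,133). Casting those and the jar lid centre (179,97) gives their positions.

```bash
cat > m3.py <<'E'
from h import *
s=np.load('w1.npy',allow_pickle=True).item();c=cam('wrist',s)
q=ray(c,[(345,77),(405,66),(407,128),(348,133)],83);print(q.round(1).tolist(),q.mean(0),rect(q))
for i in range(4):
    d=q[(i+1)%4]-q[i];print(round(np.hypot(*d),1),round(np.degrees(np.arctan2(d[1],d[0])),1))
print('jar',ray(c,[(179,97),(147,97),(211,97)],93))
C=np.array([510.6,-329.0]);a=np.radians(-7.75);R=np.array([[np.cos(a),-np.sin(a)],[np.sin(a),np.cos(a)]])
for p in((-60,0),(-15,85),(-15,-85),(33,0)):print(p,C+R@p)
E
python3 m3.py
```

```text
[[504.8, -384.9], [506.6, -436.5], [454.8, -436.6], [457.6, -383.8]] [ 480.96305176 -410.46765922] (array([ 480.7, -410.2]), array([51.8, 52.8]), 0.08)
51.6 -88.0
51.8 -179.9
52.9 87.0
47.2 -1.4
jar [[ 506.73333006 -242.35742463]
 [ 510.38063157 -215.55056734]
 [ 503.0861142  -269.16365231]]
(-60, 0) [ 451.14804616 -320.90894418]
(-15, 85) [ 507.19934061 -242.75363477]
(-15, -85) [ 484.27468247 -411.20083732]
(33, 0) [ 543.29857461 -333.4500807 ]
```

Emit:
send_rows(series=[0.98,0.02,0,0,0.98,0.02,0,0,0,0,0.8,0,0,0,0.8,0,0,0,0.8,0,0,0,0.8,0,0,0,0.8,0,0,0,0.8,0,0,0,0.6,0,0,0,0.44,0,0,0,0,0,0,0,0,0])

```text
time_s: 2.82
tcp_pos: [450.9, -321.3, 56.6]
ee_rot: [[0.991, -0.137, -0.001], [-0.137, -0.991, 0.0], [-0.001, 0.0, -1.0]]
contact_force: [0.4, -0.8, 0.6]
width: 65.1
finger_force: 0.0
```

Emit:
send_rows(series=[0,0,0,0,0,0,0,0,0,0,0,0,0,0,0,0,0,0,0,0,0,0,0,0,0,0,0,0,0,0,0,0], hand=-1, squeeze=15)

```text
time_s: 3.48
tcp_pos: [452.1, -320.6, 57.3]
ee_rot: [[0.991, -0.135, 0.001], [-0.135, -0.991, -0.001], [0.001, 0.001, -1.0]]
contact_force: [0.0, 0.3, 5.2]
width: 48.2
finger_force: 15.3
```

Emit:
send_rows(series=[0,0,0,0,0,0,0,0,0,0,0,0,0,0,0.14,0,0,0,0.14,0,0,0,0,0,0,0,0,0], hand=0.3)

```text
time_s: 4.07
tcp_pos: [451.2, -320.2, 49.1]
ee_rot: [[0.991, -0.135, -0.001], [-0.135, -0.991, 0.0], [-0.001, -0.0, -1.0]]
contact_force: [0.7, 0.4, 0.3]
width: 56.5
finger_force: 0.0
```

Emit:
send_rows(series=[0,0,0,0,0,0,0,0,0,0,0,0,0,0,0,0,0,0,0,0,0,0,0,0,0,0,0,0,0,0,0,0], hand=-1)

```text
time_s: 4.73
tcp_pos: [451.6, -320.4, 49.6]
ee_rot: [[0.991, -0.135, 0.0], [-0.135, -0.991, -0.0], [0.0, 0.0, -1.0]]
contact_force: [-0.1, 0.6, 0.4]
width: 49.6
finger_force: 14.9
```

Emit:
send_rows(series=[0,0,-0.2,0,0,0,-0.4,0,0,0,0,0,0,0,0,0,0,0,0,0])

```text
time_s: 5.15
tcp_pos: [451.5, -320.6, 64.8]
ee_rot: [[0.991, -0.135, 0.0], [-0.135, -0.991, -0.0], [0.0, 0.0, -1.0]]
contact_force: [-0.0, 0.0, -1.4]
width: 49.3
finger_force: 15.0
```

Run:
```python
from h import *
s=env.state();print(s['tcp_pos'],s['width'],s['finger_force'],s['contact_force'])
im=env.snapshot('scene')[:,:,::-1]
cv2.imwrite('pics/s1.png',cv2.resize(im[120:300,60:260],None,fx=3,fy=3,interpolation=cv2.INTER_CUBIC))
```

```text
[ 451.54907031 -320.55264806   64.78345945] 49.31163429069435 14.950790925349793 [-0.00914063  0.00934766 -1.37065762]
```

View pics/s1.png

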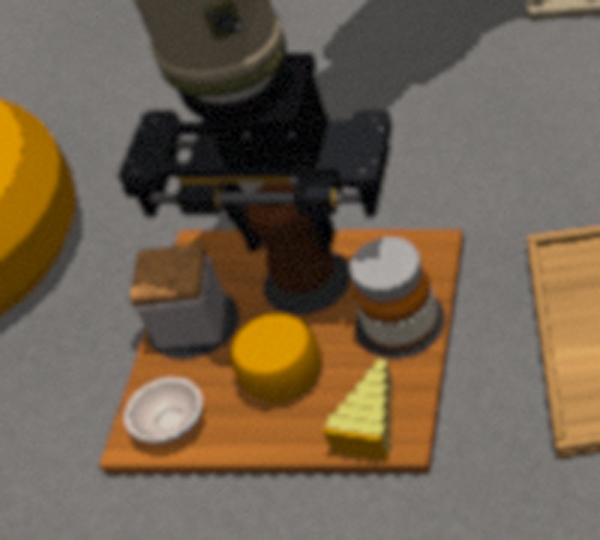

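The mill is held and off its coaster (1.4 N load) and the rest is undisturbed. I'll carry it to the tray.

Emit:
send_rows(series=[0,0,-0.6,0,0,0,-0.8,0,0,0,-0.8,0,0,0,-0.8,0,0,0,-0.4,0,0,-0.4,0,0,0,-0.8,0,0,0,-0.8,0,0,0,-0.8,0,0,0,-0.8,0,0,0,-0.8,0,0,0,-0.8,0,0])

```text
time_s: 6.2
tcp_pos: [468.4, -189.6, 148.0]
ee_rot: [[0.991, -0.135, -0.002], [-0.135, -0.991, 0.001], [-0.002, -0.001, -1.0]]
contact_force: [0.1, 0.0, -1.7]
width: 49.6
finger_force: 15.0
```

Emit:
send_rows(series=[-0.1,-0.8,0,0,-0.1,-0.8,0,0,-0.1,-0.8,0,0,-0.1,-0.8,0,0,-0.1,-0.8,0,0,0,-0.8,0,0,0,-0.8,0,0,0,-0.8,0,0,0,-0.5,0,0,0,-0.2,0,0,0,0,0,0,0,0,0,0])

```text
time_s: 7.2
tcp_pos: [480.1, -14.4, 148.8]
ee_rot: [[0.991, -0.135, -0.001], [-0.135, -0.991, -0.0], [-0.001, 0.0, -1.0]]
contact_force: [-0.7, 0.7, -1.3]
width: 50.0
finger_force: 15.0
```

Emit:
send_rows(series=[0,0,0.4,0,0,0,0.8,0,0,0,0.8,0,0,0,0.8,0,0,0,0.7,0,0,0,0.4,0,0,0,0.2,0,0,0,0.1,0,0,0,0,0,0,0,0,0])

```text
time_s: 8.03
tcp_pos: [481.3, -14.2, 45.2]
ee_rot: [[0.991, -0.136, 0.001], [-0.136, -0.991, -0.0], [0.001, 0.0, -1.0]]
contact_force: [0.1, -0.2, -1.6]
width: 49.4
finger_force: 15.0
```

Emit:
send_rows(series=[0,0,0.06,0,0,0,0.06,0,0,0,0,0,0,0,0,0])

```text
time_s: 8.37
tcp_pos: [481.5, -14.0, 42.4]
ee_rot: [[0.991, -0.135, 0.002], [-0.135, -0.991, -0.0], [0.002, 0.0, -1.0]]
contact_force: [0.5, 0.9, 5.4]
width: 49.6
finger_force: 15.1
```

Emit:
send_rows(series=[0,0,0,0,0,0,0,0,0,0,0,0,0,0,-0.3,0,0,0,-0.8,0,0,0,-0.9,0,0,0,-0.9,0,0,0,-0.9,0,0,0,-0.8,0,0,0.4,0,0,0,0.8,0,0,0,0.8,0,0], hand=0.6)

```text
time_s: 9.37
tcp_pos: [473.8, -63.9, 157.0]
ee_rot: [[0.991, -0.134, 0.001], [-0.134, -0.991, -0.0], [0.001, 0.0, -1.0]]
contact_force: [0.5, -0.5, -0.6]
width: 69.6
finger_force: 0.0
```

Emit:
send_rows(series=[0.3,0.8,0,0,0.3,0.8,0,0,0.3,0.8,0,0,0.3,0.8,0,0,0.3,0.8,0,0,0.3,0.8,0,0,0.3,0.8,0,0,0.14,0.8,0,0,0,0.4,0,0,0,0.12,0,0,0,0,0,0,0,0,0,0], hand=0.75)

```text
time_s: 10.37
tcp_pos: [506.0, -241.4, 156.6]
ee_rot: [[0.991, -0.134, -0.0], [-0.134, -0.991, 0.0], [-0.0, -0.0, -1.0]]
contact_force: [-0.2, 0.5, -0.2]
width: 76.4
finger_force: 0.0
```

Run:
```python
from h import *
s=env.state();print(s['tcp_pos'],s['width'])
cv2.imwrite('pics/s2.png',np.vstack([env.snapshot('top')[150:290,90:480,::-1],env.snapshot('scene')[120:300,80:470,::-1]]))
```

```text
[ 506.00704501 -241.37718812  156.56775964] 76.35655283001347
```

View pics/s2.png

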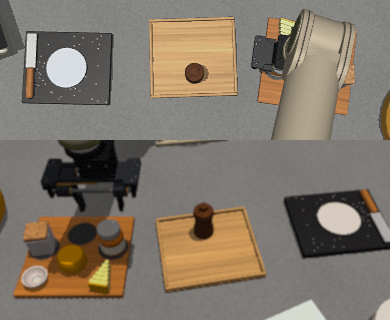

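The mill stands upright in the tray. I'll descend on the jar.

Emit:
send_rows(series=[0.05,0.05,0.4,0,0,0,0.8,0,0,0,0.8,0,0,0,0.8,0,0,0,0.8,0,0,0,0.5,0,0,0,0.32,0,0,0,0,0,0,0,0,0])

```text
time_s: 11.22
tcp_pos: [507.3, -243.9, 46.3]
ee_rot: [[0.991, -0.135, 0.0], [-0.135, -0.991, 0.0], [0.0, -0.0, -1.0]]
contact_force: [0.0, 0.6, 1.0]
width: 76.4
finger_force: 0.0
```

Emit:
send_rows(series=[0,0,0,0,0,0,0,0,0,0,0,0,0,0,0,0,0,0,0,0,0,0,0,0,0,0,0,0,0,0,0,0], hand=-1, squeeze=20)

```text
time_s: 11.88
tcp_pos: [507.9, -243.5, 47.0]
ee_rot: [[0.991, -0.135, 0.002], [-0.135, -0.991, -0.0], [0.002, -0.0, -1.0]]
contact_force: [0.0, 3.0, 5.6]
width: 58.9
finger_force: 20.0
```

Emit:
send_rows(series=[0,0,-0.2,0,0,0,-0.4,0,0,0,0,0,0,0,0,0])

```text
time_s: 12.22
tcp_pos: [507.4, -244.5, 61.8]
ee_rot: [[0.991, -0.136, 0.001], [-0.136, -0.991, -0.001], [0.001, 0.001, -1.0]]
contact_force: [0.2, -0.0, -2.3]
width: 59.1
finger_force: 20.0
```

Emit:
send_rows(series=[0,0,-0.6,0,0,0,-0.8,0,0,0,-0.8,0,0,0,-0.5,0,0,-0.4,0,0,0,-0.8,0,0,0,-0.8,0,0,0,-0.8,0,0,0.1,-0.8,0,0,0.1,-0.8,0,0,0.1,-0.8,0,0,0.1,-0.8,0,0])

```text
time_s: 13.22
tcp_pos: [536.7, -94.9, 127.2]
ee_rot: [[0.991, -0.135, -0.002], [-0.135, -0.991, 0.0], [-0.002, -0.0, -1.0]]
contact_force: [0.5, -0.2, -3.3]
width: 58.7
finger_force: 20.0
```

Emit:
send_rows(series=[0.1,-0.8,0,0,0.1,-0.8,0,0,0.1,-0.8,0,0,0.1,-0.8,0,0,0,-0.8,0,0,0,-0.8,0,0,0,-0.8,0,0,0,-0.3,0,0,0,-0.15,0,0,0,0,0,0,0,0,0,0])

```text
time_s: 14.13
tcp_pos: [567.4, 50.7, 128.0]
ee_rot: [[0.991, -0.136, -0.001], [-0.136, -0.991, -0.001], [-0.001, 0.001, -1.0]]
contact_force: [0.1, -0.6, -3.9]
width: 59.0
finger_force: 20.0
```

Emit:
send_rows(series=[0,0,0.4,0,0,0,0.8,0,0,0,0.8,0,0,0,0.8,0,0,0,0.4,0,0,0,0.2,0,0,0,0,0,0,0,0.06,0,0,0,0.05,0,0,0,0,0,0,0,0,0])

```text
time_s: 15.05
tcp_pos: [568.1, 51.8, 41.5]
ee_rot: [[0.991, -0.135, 0.001], [-0.135, -0.991, -0.0], [0.001, -0.0, -1.0]]
contact_force: [0.9, 0.5, -2.3]
width: 59.1
finger_force: 20.0
```

Emit:
send_rows(series=[0,0,0.05,0,0,0,0.03,0,0,0,0,0,0,0,0,0])

```text
time_s: 15.38
tcp_pos: [568.2, 51.8, 40.0]
ee_rot: [[0.991, -0.135, 0.001], [-0.135, -0.991, -0.0], [0.001, 0.0, -1.0]]
contact_force: [-3.6, -1.0, 8.0]
width: 58.7
finger_force: 20.0
```

Emit:
send_rows(series=[0,0,0,0,0,0,0,0,0,0,0,0,0,0,-0.3,0,0,0,-0.8,0,0,0,-0.9,0,0,0,-0.9,0,0,0,-0.9,0,0,0,-0.4,0,0,0.5,0,0,0,0.9,0,0,0,0.9,0,0], hand=0.7)

```text
time_s: 16.38
tcp_pos: [559.0, -6.2, 142.6]
ee_rot: [[0.991, -0.134, -0.001], [-0.134, -0.991, -0.0], [-0.001, 0.0, -1.0]]
contact_force: [0.2, -0.8, -0.2]
width: 73.7
finger_force: 0.0
```

Emit:
send_rows(series=[0,0.9,0,0,0,0.9,0,0,0,0.9,0,0,0,0.9,0,0,0,0.9,0,0,0,0.9,0,0,-0.1,0.9,0,0,-0.1,0.9,0,0,-0.1,0.9,0,0,-0.1,0.9,0,0,-0.1,0.9,0,0,-0.1,0.9,0,0])

```text
time_s: 17.38
tcp_pos: [506.7, -272.5, 142.2]
ee_rot: [[0.991, -0.136, -0.002], [-0.136, -0.991, 0.0], [-0.002, -0.0, -1.0]]
contact_force: [0.4, 0.5, 0.3]
width: 73.7
finger_force: 0.0
```

Emit:
send_rows(series=[-0.1,0.9,0,0,-0.1,0.9,0,0,-0.1,0.9,0,0,0,0.9,0,0,0,0.9,0,0,0,0.6,0,0,0,0.6,0,0,0,0,0,-0.65,0,0,0,-0.65,0,0,0,0,0,0,0,0])

```text
time_s: 18.3
tcp_pos: [481.7, -410.6, 143.3]
ee_rot: [[1.0, -0.001, -0.0], [-0.001, -1.0, 0.001], [-0.0, -0.001, -1.0]]
contact_force: [-0.2, 0.4, 1.4]
width: 74.0
finger_force: 0.0
```

Emit:
send_rows(series=[0,0,0.4,0,0,0,0.8,0,0,0,0.8,0,0,0,0.8,0,0,0,0.7,0,0,0,0.5,0,0,0,0.2,0,0,0,0,0,0,0,0,0])

```text
time_s: 19.05
tcp_pos: [482.1, -411.0, 39.3]
ee_rot: [[1.0, 0.0, 0.0], [0.0, -1.0, -0.0], [0.0, 0.0, -1.0]]
contact_force: [-0.1, -0.7, 0.1]
width: 74.1
finger_force: 0.0
```

Emit:
send_rows(series=[0,0,0,0,0,0,0,0,0,0,0,0,0,0,0,0,0,0,0,0,0,0,0,0,0,0,0,0,0,0,0,0], hand=-1, squeeze=20)

```text
time_s: 19.72
tcp_pos: [482.0, -411.1, 39.4]
ee_rot: [[1.0, 0.0, 0.001], [0.0, -1.0, -0.001], [0.001, 0.001, -1.0]]
contact_force: [-0.8, -0.4, 6.0]
width: 51.8
finger_force: 20.0
```

Emit:
send_rows(series=[0,0,-0.2,0,0,0,-0.4,0,0,0,0,0,0,0,0,0])

```text
time_s: 20.05
tcp_pos: [482.2, -411.0, 54.5]
ee_rot: [[1.0, 0.0, 0.001], [0.0, -1.0, -0.001], [0.001, 0.001, -1.0]]
contact_force: [-0.0, -0.2, -1.8]
width: 51.7
finger_force: 19.9
```

Emit:
send_rows(series=[0,0,-0.6,0,0,0,-0.8,0,0,0,-0.8,0,0,-0.4,0,0,0.2,-0.8,0,0,0.25,-0.8,0,0,0.25,-0.8,0,0,0.25,-0.8,0,0,0.25,-0.8,0,0,0.25,-0.8,0,0,0.25,-0.8,0,0,0.25,-0.8,0,0])

```text
time_s: 21.05
tcp_pos: [530.1, -239.1, 107.8]
ee_rot: [[1.0, 0.001, -0.001], [0.001, -1.0, 0.0], [-0.001, -0.0, -1.0]]
contact_force: [0.2, 0.4, -2.4]
width: 52.0
finger_force: 19.9
```

Emit:
send_rows(series=[0.25,-0.8,0,0,0.25,-0.8,0,0,0.25,-0.8,0,0,0.25,-0.8,0,0,0.25,-0.8,0,0,0.25,-0.8,0,0,0.2,-0.8,0,0,0,-0.8,0,0,0,-0.5,0,0,0,0,0,0,0,0,0,0])

```text
time_s: 21.97
tcp_pos: [572.4, -68.0, 108.3]
ee_rot: [[1.0, 0.002, -0.001], [0.002, -1.0, -0.0], [-0.001, 0.0, -1.0]]
contact_force: [-0.5, -0.2, -2.0]
width: 51.9
finger_force: 19.9
```

Going down 74 mm to about 34, then feeling for the floor.

Emit:
send_rows(series=[0,0,0.4,0,0,0,0.8,0,0,0,0.8,0,0,0,0.6,0,0,0,0.3,0,0,0,0.08,0,0,0,0,0,0,0,0.05,0,0,0,0,0,0,0,0,0])

```text
time_s: 22.8
tcp_pos: [573.3, -68.4, 33.7]
ee_rot: [[1.0, 0.0, 0.001], [0.0, -1.0, -0.0], [0.001, 0.0, -1.0]]
contact_force: [0.3, -0.7, -2.8]
width: 52.2
finger_force: 20.0
```

Emit:
send_rows(series=[0,0,0.05,0,0,0,0.03,0,0,0,0,0,0,0,0,0])

```text
time_s: 23.13
tcp_pos: [573.5, -68.4, 32.3]
ee_rot: [[1.0, 0.0, 0.001], [0.0, -1.0, -0.001], [0.001, 0.001, -1.0]]
contact_force: [-3.8, -0.2, 7.5]
width: 51.7
finger_force: 20.0
```

Emit:
send_rows(series=[0,0,0,0,0,0,0,0,0,0,0,0,0,0,-0.3,0,0,0,-0.8,0,0,0,-0.9,0,0,0,-0.9,0,0,0,-0.9,0,0,0,-0.9,0,0,0,-0.9,0,0,0.2,-0.9,0,0,0.2,-0.4,0], hand=1)

```text
time_s: 24.13
tcp_pos: [574.0, -78.1, 207.2]
ee_rot: [[1.0, 0.001, 0.004], [0.001, -1.0, -0.001], [0.004, 0.001, -1.0]]
contact_force: [0.1, 0.3, 0.2]
width: 86.8
finger_force: 0.0
```

Emit:
send_rows(series=[-0.5,0.8,0,0,-0.5,0.8,0,0,-0.5,0.8,0,0,-0.5,0.8,0,0,-0.5,0.8,0,0,-0.5,0.8,0,0,-0.5,0.8,0,0,-0.5,0.8,0,0,-0.5,0.8,0,0,-0.5,0.8,0,0,-0.3,0.8,0,0,-0.3,0.6,0,0])

```text
time_s: 25.13
tcp_pos: [431.6, -315.3, 203.3]
ee_rot: [[1.0, -0.001, -0.001], [-0.001, -1.0, -0.0], [-0.001, 0.0, -1.0]]
contact_force: [-0.0, -0.3, -0.4]
width: 87.1
finger_force: 0.0
```

Emit:
send_rows(series=[0,0,0,0.65,0,0,0,0.65,0,0,0,0,0,0,0,0,0,0,0,0])

```text
time_s: 25.55
tcp_pos: [433.0, -313.2, 203.4]
ee_rot: [[0.991, -0.133, -0.0], [-0.133, -0.991, 0.0], [-0.0, -0.0, -1.0]]
contact_force: [0.7, 0.1, 0.3]
width: 87.0
finger_force: 0.0
```

Run:
```python
from h import *
s=env.state();print(s['time_s'],s['tcp_pos'],s['width'])
np.save('w2.npy',s,allow_pickle=True)
im=env.snapshot('wrist');cv2.imwrite('pics/w2.png',im[:,:,::-1])
H=hsv(im).astype(int);c=cam('wrist',s)
m=(H[...,0]>22)&(H[...,0]<34)&(H[...,1]>130);m[:,:220]=0;m[:,340:]=0;m[230:]=0
p=cv2.convexHull(big(m))[:,0]
for z in(30,37,44):
    e=cv2.fitEllipse(ray(c,p,z).astype(np.float32));print(z,np.round(e[0],1),np.round(e[1],1))
m=(H[...,2]<95)&(H[...,1]<70)
m[250:]=0
n,l,st,ce=cv2.connectedComponentsWithStats(m.astype(np.uint8))
for i in range(1,n):
    if 800<st[i,4]<12000:
        q=ray(c,cv2.convexHull(np.argwhere(l==i)[:,::-1].astype(np.int32))[:,0],15).astype(np.float32)
        e=cv2.fitEllipse(q);print('coaster?',ce[i].round(),np.round(e[0],1),np.round(e[1],1))
```

```text
25.55 [ 432.96904333 -313.19407609  203.40557735] 86.99070562598769
30 [ 550.2 -334.3] [58.3 58.6]
37 [ 549.1 -334.1] [57.1 57.4]
44 [ 548.  -333.8] [55.9 56.2]
coaster? [359. 138.] [ 480.5 -410.3] [65.7 72.2]
coaster? [283. 176.] [ 450.1 -320. ] [71.6 72.4]
coaster? [ 55. 241.] [402.  -43.5] [ 39.4 171. ]
coaster? [462. 238.] [ 338.1 -528.8] [37.6 80.7]
```

View pics/w2.png

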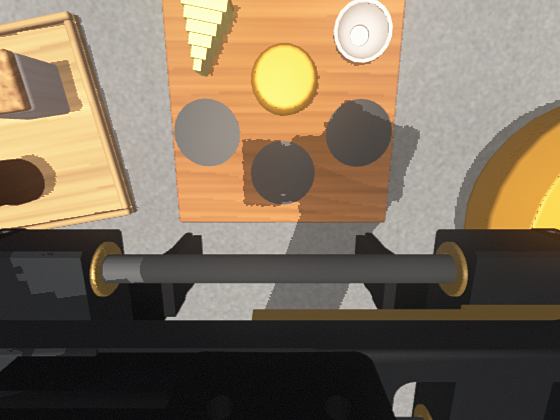

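The wrist view shows the empty coasters at (207,132), (283,173) and (359,133), the cheese at (284,79) spanning 251–318, and the wedge and dish untouched at the far corners.

Run:
```python
from h import *
s=np.load('w2.npy',allow_pickle=True).item();c=cam('wrist',s);im=cv2.imread('pics/w2.png')[:,:,::-1].copy();H=hsv(im).astype(int)
print('coasters jar,mill,tin',ray(c,[(207.5,132),(283,173),(359,133)],15).round(1).tolist())
print(H[78,240:262,:2].tolist());print(H[78,308:330,:2].tolist())
print('cheese extents',ray(c,[(251,79),(318,79),(284.5,43),(284.5,115)],37).round(1).tolist(), ray(c,(284.5,115),30), ray(c,(284.5,43),44))
print('wedge tip',ray(c,(203,73),15),'dish',ray(c,(361,62),37))
```

```text
coasters jar,mill,tin [[507.4, -242.9], [450.4, -320.8], [483.7, -411.1]]
[[15, 146], [15, 146], [15, 147], [15, 147], [15, 145], [15, 147], [15, 147], [15, 148], [15, 148], [15, 147], [15, 152], [17, 168], [18, 177], [17, 179], [18, 177], [22, 169], [25, 150], [28, 133], [29, 121], [29, 122], [29, 123], [29, 124]]
[[27, 136], [27, 133], [27, 136], [26, 144], [23, 160], [19, 173], [17, 181], [17, 173], [17, 171], [16, 160], [14, 151], [14, 153], [14, 149], [14, 148], [14, 148], [14, 147], [14, 148], [14, 148], [14, 148], [14, 146], [14, 147], [14, 146]]
cheese extents [[552.0, -301.2], [543.0, -368.1], [580.1, -338.9], [513.0, -330.2]] [[ 513.30965471 -330.37867829]] [[ 578.38920483 -338.50391265]]
wedge tip [[ 568.33607672 -249.72444322]] dish [[ 552.9850399  -412.16172544]]
```

Emit:
send_rows(series=[0.8,0.04,0,0,0.8,0.04,0,0,0.8,0.04,0,0,0.8,0.04,0,0,0.8,0.04,0,0,0.6,0.04,0,0,0,0,0.5,0,0,0,0.8,0,0,0,0.8,0,0,0,0.8,0,0,0,0.8,0,0,0,0.5,0])

```text
time_s: 26.6
tcp_pos: [544.4, -334.2, 95.7]
ee_rot: [[0.991, -0.134, -0.003], [-0.134, -0.991, 0.001], [-0.003, -0.001, -1.0]]
contact_force: [-1.2, -0.3, -0.8]
width: 87.0
finger_force: 0.0
```

Emit:
send_rows(series=[0,0,0.6,0,0,0,0.8,0,0,0,0.7,0,0,0,0.5,0,0,0,0.25,0,0,0,0.1,0,0,0,0,0,0,0,0,0])

```text
time_s: 27.27
tcp_pos: [546.6, -335.2, 25.7]
ee_rot: [[0.991, -0.135, 0.001], [-0.135, -0.991, -0.001], [0.001, 0.001, -1.0]]
contact_force: [0.4, 0.3, -0.2]
width: 87.1
finger_force: 0.0
```

Emit:
send_rows(series=[0,0,0.15,0,0,0,0.1,0,0,0,0,0,0,0,0,0])

```text
time_s: 27.6
tcp_pos: [546.1, -334.9, 18.6]
ee_rot: [[0.991, -0.135, -0.0], [-0.135, -0.991, -0.0], [-0.0, 0.0, -1.0]]
contact_force: [0.5, -0.2, 0.1]
width: 87.1
finger_force: 0.0
```

Emit:
send_rows(series=[0,0,0,0,0,0,0,0,0,0,0,0,0,0,0,0,0,0,0,0,0,0,0,0,0,0,0,0,0,0,0,0], hand=-1, squeeze=15)

```text
time_s: 28.27
tcp_pos: [546.2, -334.8, 18.6]
ee_rot: [[0.991, -0.135, 0.0], [-0.135, -0.991, -0.0], [0.0, 0.0, -1.0]]
contact_force: [-1.5, 0.7, 1.6]
width: 65.2
finger_force: 15.0
```

Emit:
send_rows(series=[0,0,-0.2,0,0,0,-0.4,0,0,0,0,0,0,0,0,0])

```text
time_s: 28.6
tcp_pos: [546.7, -335.3, 34.6]
ee_rot: [[0.991, -0.135, 0.002], [-0.135, -0.991, -0.001], [0.002, 0.001, -1.0]]
contact_force: [0.1, 0.3, -2.2]
width: 64.8
finger_force: 15.0
```

Emit:
send_rows(series=[0,0,-0.7,0,0,0,-0.9,0,0,0,-0.9,0,0,0,-0.9,0,0,0,-0.9,0,0,0,-0.3,0,-0.2,-0.4,0,0,-0.3,-0.8,0,0,-0.3,-0.9,0,0,-0.3,-0.9,0,0,-0.3,-0.9,0,0,-0.3,-0.9,0,0])

```text
time_s: 29.6
tcp_pos: [518.6, -208.1, 146.4]
ee_rot: [[0.991, -0.135, -0.003], [-0.135, -0.991, 0.001], [-0.003, -0.001, -1.0]]
contact_force: [0.3, -0.3, -0.3]
width: 64.6
finger_force: 15.0
```

Emit:
send_rows(series=[-0.3,-0.9,0,0,-0.3,-0.9,0,0,-0.3,-0.9,0,0,-0.3,-0.9,0,0,-0.3,-0.9,0,0,-0.3,-0.9,0,0,-0.3,-0.9,0,0,-0.3,-0.9,0,0,-0.3,-0.9,0,0,-0.3,-0.9,0,0,-0.3,-0.9,0,0,-0.3,-0.9,0,0])

```text
time_s: 30.6
tcp_pos: [465.6, 70.7, 146.7]
ee_rot: [[0.991, -0.135, -0.002], [-0.135, -0.991, -0.0], [-0.002, 0.001, -1.0]]
contact_force: [0.3, -0.5, -2.2]
width: 65.1
finger_force: 15.0
```

Run:
```python
from h import *
s=env.state();print(s['time_s'],s['tcp_pos'],s['width'],np.round(s['joint_positions'],2))
```

```text
30.6 [465.62881894  70.72741133 146.71461988] 65.125158842642 [ 0.28  0.09 -0.54  1.93  0.05  1.14 -1.99]
```

Emit:
send_rows(series=[0,0,0,-0.5,0,0,0,-0.8,0,0,0,-0.8,0,0,0,-0.8,0,0,0,-0.8,0,0,0,-0.8,0,0,0,-0.6,0,0,0,-0.4,0,0,0,0,0,0,0,0])

```text
time_s: 31.43
tcp_pos: [466.4, 69.6, 147.2]
ee_rot: [[0.905, 0.425, -0.002], [0.425, -0.905, -0.0], [-0.002, -0.001, -1.0]]
contact_force: [0.3, 0.7, -1.3]
width: 64.9
finger_force: 15.0
```

Run:
```python
from h import *
s=env.state();print(s['time_s'],s['tcp_pos'],s['width'],np.round(s['joint_positions'],2))
R=np.array(s['ee_rot'])
print(R.T@(np.array([420,310,170])-s['tcp_pos'])/25)
```

```text
31.4333 [466.39559432  69.55471486 147.21653635] 64.93989606167247 [ 0.31  0.09 -0.57  1.92  0.06  1.14 -1.42]
[ 2.40712145 -9.49487187 -0.9110931 ]
```

Emit:
send_rows(series=[0.1,-0.4,0,0,0.2,-0.8,-0.1,0,0.25,-0.9,-0.1,0,0.25,-0.9,-0.1,0,0.25,-0.9,-0.1,0,0.25,-0.9,-0.1,0,0.25,-0.9,-0.1,0,0.25,-0.9,-0.1,0,0.25,-0.9,-0.1,0,0.2,-0.9,-0.1,0,0.15,-0.8,0,0,0,-0.3,0,0])

```text
time_s: 32.43
tcp_pos: [418.5, 313.7, 171.0]
ee_rot: [[0.903, 0.429, -0.001], [0.429, -0.903, 0.002], [0.0, -0.002, -1.0]]
contact_force: [0.0, -0.3, -2.1]
width: 64.8
finger_force: 15.0
```

Emit:
send_rows(series=[0,0,0,0,0,0,0,0])

```text
time_s: 32.6
tcp_pos: [420.3, 309.6, 170.6]
ee_rot: [[0.905, 0.426, -0.001], [0.426, -0.905, -0.001], [-0.001, 0.0, -1.0]]
contact_force: [0.2, -1.3, -1.5]
width: 64.7
finger_force: 15.0
```

Run:
```python
from h import *
s=env.state();print(s['time_s'],s['tcp_pos'],s['width'],np.round(s['joint_positions'],2))
np.save('w3.npy',s,allow_pickle=True)
im=env.snapshot('wrist');cv2.imwrite('pics/w3.png',im[:,:,::-1])
H=hsv(im).astype(int);c=cam('wrist',s)
m=(H[...,2]>150)&(H[...,1]<50)
g=proj(c,[497.3,337.3,24])[0].astype(int);print(g)
p=big(m);u,v=p.mean(0);q=ray(c,cv2.convexHull(p)[:,0],24).astype(np.float32)
e=cv2.fitEllipse(q);print(u,v,np.round(e[0],1),np.round(e[1],1),s['ee_rot'].round(3).tolist() if hasattr(s['ee_rot'],'round') else '')
```

```text
32.6 [420.2506201  309.57522998 170.57203009] 64.66957621342642 [-0.04  0.22 -0.76  1.77  0.16  1.22 -1.98]
[286 114]
75.77041 104.07256 [402.2 502.3] [213.1 298.2] [[0.905, 0.426, -0.001], [0.426, -0.905, -0.001], [-0.001, 0.0, -1.0]]
```

View pics/w3.png

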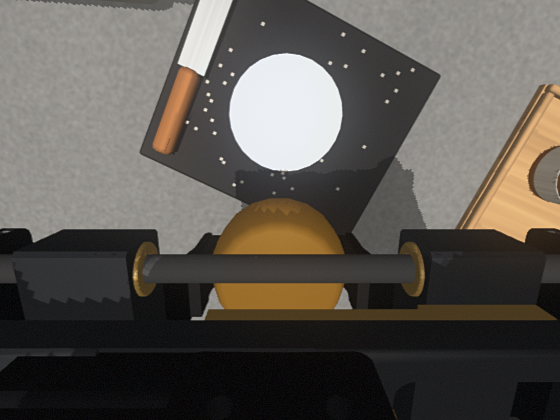

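The plate spans (229–342, 53–171), centre about (286,112). The cheese in the hand has its front edge at about (281,198).

Run:
```python
from h import *
s=np.load('w3.npy',allow_pickle=True).item();c=cam('wrist',s);im=cv2.imread('pics/w3.png')[:,:,::-1].copy();H=hsv(im).astype(int)
m=(H[...,2]>190)&(H[...,1]<50);m[:,:222]=0;m[:,350:]=0;m[200:]=0
p=cv2.convexHull(big(m))[:,0];e=cv2.fitEllipse(ray(c,p,24).astype(np.float32));P=np.array(e[0]);print('plate',P,e[1])
R=np.array(s['ee_rot']);t=np.array(s['tcp_pos'])
for z in(190,197):
    f=ray(c,(281,198),z)[0];d=R.T@np.r_[f-t[:2],0];print('cheese front in tool',d)
print(R.T@(np.r_[P,t[2]]-t)/25)
```

```text
plate [496.24032593 338.31390381] (109.06340789794922, 110.04723358154297)
cheese front in tool [ 3.45897295e+01  7.89831814e-01 -2.92669017e-02]
cheese front in tool [ 3.61317134e+01  7.30505635e-01 -3.06155356e-02]
[ 3.23959129e+00  2.56117208e-01 -2.65641317e-03]
```

Emit:
send_rows(series=[0.5,0.05,0,0,0.9,0.1,0,0,0.9,0.1,0,0,0.7,0,0,0,0.2,0,0,0,0,0,0,0,0,0,0.4,0,0,0,0.8,0,0,0,0.8,0,0,0,0.8,0,0,0,0.8,0,0,0,0.7,0])

```text
time_s: 33.65
tcp_pos: [494.4, 337.2, 61.8]
ee_rot: [[0.905, 0.426, -0.001], [0.426, -0.905, -0.001], [-0.001, 0.001, -1.0]]
contact_force: [-0.2, 0.4, -1.9]
width: 65.0
finger_force: 15.0
```

Emit:
send_rows(series=[0,0,0.7,0,0,0,0.3,0,0,0,0.15,0,0,0,0,0,0,0,0,0])

```text
time_s: 34.07
tcp_pos: [495.9, 338.5, 35.6]
ee_rot: [[0.905, 0.426, 0.001], [0.426, -0.905, 0.0], [0.001, 0.0, -1.0]]
contact_force: [0.1, 0.8, -1.7]
width: 65.1
finger_force: 15.0
```

Emit:
send_rows(series=[0,0,0.12,0,0,0,0.1,0,0,0,0.08,0,0,0,0,0,0,0,0,0])

```text
time_s: 34.48
tcp_pos: [495.9, 338.4, 27.5]
ee_rot: [[0.905, 0.426, 0.001], [0.426, -0.905, 0.0], [0.001, 0.0, -1.0]]
contact_force: [-1.3, -0.2, 0.2]
width: 65.2
finger_force: 15.0
```

Emit:
send_rows(series=[0,0,0.02,0,0,0,0,0,0,0,0,0])

```text
time_s: 34.73
tcp_pos: [495.9, 338.4, 27.5]
ee_rot: [[0.905, 0.426, 0.001], [0.426, -0.905, -0.0], [0.001, 0.0, -1.0]]
contact_force: [-1.3, -1.3, 6.6]
width: 65.1
finger_force: 15.0
```

Emit:
send_rows(series=[0,0,0,0,0,0,0,0,0,0,0,0,0,0,0,0,0,0,-0.3,0,0,0,-0.8,0,0,0,-0.9,0,0,0,-0.9,0,0,0,-0.9,0,0,0,-0.9,0,-0.4,0,-0.9,0,-0.8,0,-0.4,0], hand=1)

```text
time_s: 35.73
tcp_pos: [470.0, 326.7, 180.1]
ee_rot: [[0.905, 0.426, 0.003], [0.426, -0.905, 0.003], [0.004, -0.001, -1.0]]
contact_force: [-0.3, -0.6, 0.9]
width: 86.9
finger_force: 0.0
```

Emit:
send_rows(series=[-0.9,0,0,0,-0.9,0,0,0,-0.4,0,0,0,0,0,0,0,0,0,0,0])

```text
time_s: 36.15
tcp_pos: [419.4, 302.1, 177.3]
ee_rot: [[0.905, 0.426, 0.002], [0.426, -0.905, -0.0], [0.001, 0.001, -1.0]]
contact_force: [0.4, -0.8, 0.2]
width: 87.1
finger_force: 0.0
```

Run:
```python
from h import *
s=env.state();print(s['time_s'],s['tcp_pos'],s['width'])
np.save('w4.npy',s,allow_pickle=True)
im=env.snapshot('wrist');c=cam('wrist',s);H=hsv(im).astype(int)
cv2.imwrite('pics/w4.png',im[:,:,::-1])
y=(H[...,0]>14)&(H[...,0]<36)&(H[...,1]>110);y[:,:200]=0;y[:,370:]=0;y[215:]=0
p=cv2.convexHull(big(y))[:,0];e=cv2.fitEllipse(ray(c,p,46).astype(np.float32));print('cheese',e,p.min(0),p.max(0))
w=((H[...,2]>190)&(H[...,1]<50))|y;w[:,:200]=0;w[:,370:]=0;w[215:]=0
p=cv2.convexHull(big(w))[:,0];e=cv2.fitEllipse(ray(c,p,24).astype(np.float32));print('plate',e)
t=env.snapshot('top')
cv2.imwrite('pics/w4.png',np.vstack([im[:230,:,::-1],t[150:290,:,::-1]]))
```

```text
36.15 [419.38630355 302.05792894 177.34198664] 87.07778504377582
cheese ((496.0250549316406, 339.2003479003906), (65.8166732788086, 65.96371459960938), 179.27532958984375) [242.  71.] [313. 146.]
plate ((495.2919921875, 338.270751953125), (109.38353729248047, 112.37708282470703), 126.2508544921875)
```

View pics/w4.png

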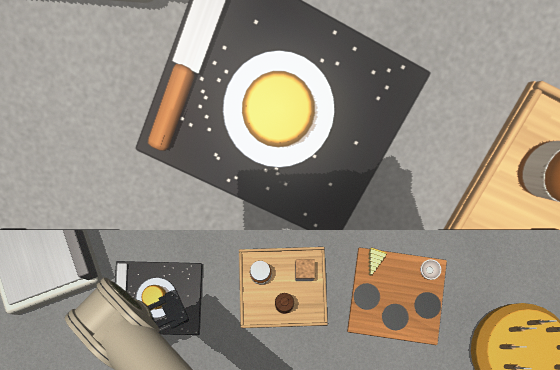

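Cheese sits about 1 mm from the plate's centre. The jar, tin and mill stand in the tray and all the coasters are free. I'll return the jar first.

Emit:
send_rows(series=[0,0,0,0.5,0,0,0,0.8,0,0,0,0.8,0,0,0,0.8,0,0,0,0.8,0,0,0,0.8,0,0,0,0.6,0,0,0,0.4,0,0,0,0,0.3,0.4,0,0,0.6,0.8,0,0,0.6,0.8,0,0], hand=0.75)

```text
time_s: 37.25
tcp_pos: [449.6, 247.8, 176.7]
ee_rot: [[0.991, -0.131, -0.0], [-0.131, -0.991, 0.001], [-0.0, -0.001, -1.0]]
contact_force: [0.8, 0.5, 0.2]
width: 75.9
finger_force: 0.0
```

Emit:
send_rows(series=[0.7,0.8,0,0,0.7,0.8,0,0,0.7,0.8,0,0,0.7,0.8,0,0,0.7,0.8,0,0,0.7,0.8,0,0,0.7,0.8,0,0,0.5,0.8,0,0,0.35,0.7,0,0,0,0,0,0,0,0,0,0])

```text
time_s: 38.17
tcp_pos: [568.2, 51.1, 176.2]
ee_rot: [[0.991, -0.136, -0.001], [-0.136, -0.991, 0.0], [-0.001, -0.0, -1.0]]
contact_force: [-0.1, 0.1, 0.5]
width: 75.9
finger_force: 0.0
```

Emit:
send_rows(series=[0,0,0.4,0,0,0,0.8,0,0,0,0.8,0,0,0,0.8,0,0,0,0.8,0,0,0,0.8,0,0,0,0.6,0,0,0,0.4,0,0,0,0,0,0,0,0,0])

```text
time_s: 39.0
tcp_pos: [567.3, 53.0, 41.6]
ee_rot: [[0.991, -0.134, -0.001], [-0.134, -0.991, 0.0], [-0.001, -0.0, -1.0]]
contact_force: [-0.1, -1.0, -0.1]
width: 76.3
finger_force: 0.0
```

Emit:
send_rows(series=[0,0,0,0,0,0,0,0,0,0,0,0,0,0,0,0,0,0,0,0,0,0,0,0,0,0,0,0,0,0,0,0], hand=-1, squeeze=20)

```text
time_s: 39.67
tcp_pos: [568.1, 52.1, 42.6]
ee_rot: [[0.991, -0.135, 0.001], [-0.135, -0.991, -0.0], [0.001, 0.0, -1.0]]
contact_force: [-0.9, -0.9, 6.9]
width: 58.9
finger_force: 20.0
```

Emit:
send_rows(series=[0,0,-0.2,0,0,0,-0.4,0,0,0,0,0,0,0,0,0])

```text
time_s: 40.0
tcp_pos: [568.0, 52.2, 57.5]
ee_rot: [[0.991, -0.135, 0.001], [-0.135, -0.991, -0.0], [0.001, -0.0, -1.0]]
contact_force: [0.2, -0.4, -2.4]
width: 58.9
finger_force: 20.0
```

Emit:
send_rows(series=[0,0,-0.6,0,0,0,-0.8,0,0,0,-0.8,0,0,0,-0.8,0,0,0.4,0,0,-0.1,0.8,0,0,-0.1,0.8,0,0,-0.1,0.8,0,0,-0.1,0.8,0,0,-0.1,0.8,0,0,-0.1,0.8,0,0,-0.1,0.8,0,0])

```text
time_s: 41.0
tcp_pos: [528.8, -95.7, 130.6]
ee_rot: [[0.991, -0.136, -0.001], [-0.136, -0.991, -0.0], [-0.001, 0.0, -1.0]]
contact_force: [1.1, -0.6, -2.4]
width: 58.7
finger_force: 20.0
```

Emit:
send_rows(series=[-0.1,0.8,0,0,0,0.8,0,0,0,0.8,0,0,0,0.8,0,0,0,0.8,0,0,0,0.8,0,0,0,0.8,0,0,0,0.3,0,0,0,0.13,0,0,0,0,0,0,0,0,0,0,0,0,0,0])

```text
time_s: 42.0
tcp_pos: [507.4, -241.6, 131.7]
ee_rot: [[0.991, -0.133, 0.0], [-0.133, -0.991, 0.0], [-0.0, -0.0, -1.0]]
contact_force: [0.1, 0.9, -2.3]
width: 58.9
finger_force: 20.0
```

Emit:
send_rows(series=[0,0.03,0.4,0,0,0,0.8,0,0,0,0.8,0,0,0,0.6,0,0,0,0.3,0,0,0,0.2,0,0,0,0,0,0,0,0,0,0,0,0,0])

```text
time_s: 42.75
tcp_pos: [507.7, -244.0, 55.3]
ee_rot: [[0.991, -0.135, 0.002], [-0.135, -0.991, -0.001], [0.002, 0.001, -1.0]]
contact_force: [0.7, -0.7, -2.4]
width: 59.0
finger_force: 20.0
```

Emit:
send_rows(series=[0,-0.03,0.1,0,0,0,0.08,0,0,0,0.05,0,0,0,0,0,0,0,0,0])

```text
time_s: 43.17
tcp_pos: [507.5, -243.1, 49.6]
ee_rot: [[0.991, -0.135, 0.001], [-0.135, -0.991, -0.001], [0.001, 0.0, -1.0]]
contact_force: [-2.2, 2.0, 7.6]
width: 58.9
finger_force: 20.0
```

Emit:
send_rows(series=[0,0,0,0,0,0,0,0,0,0,0,0,0,0,-0.3,0,0,0,-0.8,0,0,0,-0.9,0,0,0,-0.9,0,0,0,-0.9,0,0,0,-0.4,0,0.1,-0.4,0,0,0.2,-0.8,0,0,0.2,-0.8,0,0], hand=0.7)

```text
time_s: 44.17
tcp_pos: [525.9, -194.4, 152.4]
ee_rot: [[0.991, -0.137, -0.001], [-0.137, -0.991, 0.0], [-0.001, -0.0, -1.0]]
contact_force: [0.1, 0.5, 0.4]
width: 74.1
finger_force: 0.0
```

Emit:
send_rows(series=[0.2,-0.8,0,0,0.2,-0.8,0,0,0.2,-0.8,0,0,0.2,-0.8,0,0,0.2,-0.8,0,0,0.17,-0.8,0,0,0,-0.49,0,0,0,0,0,-0.65,0,0,0,-0.65,0,0,0,0,0,0,0,0])

```text
time_s: 45.08
tcp_pos: [572.6, -68.1, 152.7]
ee_rot: [[1.0, -0.002, -0.001], [-0.002, -1.0, 0.0], [-0.001, -0.0, -1.0]]
contact_force: [-0.8, -1.1, -0.6]
width: 73.7
finger_force: 0.0
```

Emit:
send_rows(series=[0.03,0,0.4,0,0,0,0.8,0,0,0,0.8,0,0,0,0.8,0,0,0,0.8,0,0,0,0.6,0,0,0,0.4,0,0,0,0.15,0,0,0,0,0,0,0,0,0])

```text
time_s: 45.92
tcp_pos: [574.2, -68.2, 35.2]
ee_rot: [[1.0, -0.0, 0.001], [-0.0, -1.0, -0.0], [0.001, 0.0, -1.0]]
contact_force: [0.4, 0.2, 0.5]
width: 74.1
finger_force: 0.0
```

Emit:
send_rows(series=[0,0,0,0,0,0,0,0,0,0,0,0,0,0,0,0,0,0,0,0,0,0,0,0,0,0,0,0,0,0,0,0], hand=-1, squeeze=20)

```text
time_s: 46.58
tcp_pos: [574.1, -68.3, 35.2]
ee_rot: [[1.0, 0.0, 0.001], [0.0, -1.0, -0.0], [0.001, 0.0, -1.0]]
contact_force: [-1.0, -0.4, 4.9]
width: 51.9
finger_force: 20.0
```

Emit:
send_rows(series=[0,0,-0.2,0,0,0,-0.4,0,0,0,0,0,0,0,0,0])

```text
time_s: 46.92
tcp_pos: [574.3, -68.2, 50.5]
ee_rot: [[1.0, 0.0, 0.001], [0.0, -1.0, -0.0], [0.001, 0.0, -1.0]]
contact_force: [-0.5, 0.1, -3.2]
width: 51.8
finger_force: 20.0
```

Emit:
send_rows(series=[0,0,-0.6,0,0,0,-0.8,0,0,0,-0.8,0,0,0,-0.8,0,0,0,-0.6,0,0,0.4,0,0,-0.2,0.8,0,0,-0.2,0.8,0,0,-0.2,0.8,0,0,-0.2,0.8,0,0,-0.2,0.8,0,0,-0.2,0.8,0,0])

```text
time_s: 47.92
tcp_pos: [542.7, -200.0, 138.3]
ee_rot: [[1.0, -0.0, -0.002], [-0.0, -1.0, 0.0], [-0.002, -0.0, -1.0]]
contact_force: [0.1, -0.4, -2.4]
width: 52.0
finger_force: 20.0
```

Emit:
send_rows(series=[-0.2,0.8,0,0,-0.2,0.8,0,0,-0.2,0.8,0,0,-0.3,0.8,0,0,-0.3,0.8,0,0,-0.3,0.8,0,0,-0.3,0.8,0,0,-0.3,0.8,0,0,-0.27,0.8,0,0,0,0.8,0,0,0,0.52,0,0,0,0,0,0])

```text
time_s: 48.92
tcp_pos: [482.8, -414.7, 138.3]
ee_rot: [[1.0, -0.004, -0.002], [-0.004, -1.0, -0.001], [-0.002, 0.001, -1.0]]
contact_force: [-0.6, -0.5, -1.6]
width: 52.1
finger_force: 20.0
```

Emit:
send_rows(series=[0,0,0,0,0,0,0,0])

```text
time_s: 49.08
tcp_pos: [485.1, -410.0, 139.1]
ee_rot: [[1.0, 0.002, -0.0], [0.002, -1.0, 0.001], [-0.0, -0.001, -1.0]]
contact_force: [0.9, 0.3, -1.8]
width: 52.2
finger_force: 20.0
```

Emit:
send_rows(series=[0,0.02,0.4,0,0,0,0.8,0,0,0,0.8,0,0,0,0.8,0,0,0,0.5,0,0,0,0.3,0,0,0,0.05,0,0,0,0,0,0,0,0,0,0,0,0,0])

```text
time_s: 49.92
tcp_pos: [485.5, -412.1, 49.8]
ee_rot: [[1.0, 0.0, 0.002], [0.0, -1.0, -0.001], [0.002, 0.001, -1.0]]
contact_force: [0.6, 0.8, -1.7]
width: 51.8
finger_force: 20.0
```

Emit:
send_rows(series=[-0.02,-0.03,0.12,0,0,0,0.1,0,0,0,0.07,0,0,0,0,0,0,0,0,0])

```text
time_s: 50.33
tcp_pos: [484.4, -411.0, 42.2]
ee_rot: [[1.0, 0.0, 0.0], [0.0, -1.0, -0.0], [0.0, 0.0, -1.0]]
contact_force: [-3.1, 1.9, 6.1]
width: 51.7
finger_force: 20.0
```

Emit:
send_rows(series=[0,0,0,0,0,0,0,0,0,0,0,0,0,0,-0.3,0,0,0,-0.8,0,0,0,-0.9,0,0,0,-0.9,0,0,0,-0.9,0,0,0,-0.9,0,0,-0.4,-0.3,0,0,-0.8,0,0,0,-0.8,0,0], hand=0.6)

```text
time_s: 51.33
tcp_pos: [484.3, -360.5, 166.9]
ee_rot: [[1.0, -0.001, 0.001], [-0.001, -1.0, -0.001], [0.001, 0.001, -1.0]]
contact_force: [-0.9, 0.1, -0.3]
width: 69.3
finger_force: 0.0
```

Emit:
send_rows(series=[0,-0.8,0,0,0,-0.8,0,0,0,-0.8,0,0,0,-0.8,0,0,0,-0.8,0,0,0,-0.8,0,0,0,-0.8,0,0,0,-0.8,0,0,0,-0.8,0,0,0,-0.8,0,0,-0.1,-0.8,0,0,0,-0.8,0,0])

```text
time_s: 52.33
tcp_pos: [480.9, -119.5, 166.0]
ee_rot: [[1.0, 0.001, -0.0], [0.001, -1.0, -0.0], [-0.0, 0.0, -1.0]]
contact_force: [0.7, -0.1, -0.6]
width: 69.8
finger_force: 0.0
```

Emit:
send_rows(series=[0,-0.8,0,0,0,-0.8,0,0,0,-0.8,0,0,0,-0.8,0,0,0,-0.8,0,0,0,-0.3,0,0,0,0,0,0.65,0,0,0,0.65,0,0,0,0,0,0,0,0])

```text
time_s: 53.17
tcp_pos: [481.4, -13.8, 166.1]
ee_rot: [[0.991, -0.134, -0.0], [-0.134, -0.991, -0.0], [-0.0, 0.0, -1.0]]
contact_force: [0.3, 0.7, 0.2]
width: 69.8
finger_force: 0.0
```

Emit:
send_rows(series=[0,0,0.4,0,0,0,0.8,0,0,0,0.8,0,0,0,0.8,0,0,0,0.8,0,0,0,0.7,0,0,0,0.4,0,0,0,0.2,0,0,0,0,0,0,0,0,0])

```text
time_s: 54.0
tcp_pos: [481.9, -13.5, 44.2]
ee_rot: [[0.991, -0.135, 0.0], [-0.135, -0.991, 0.0], [0.0, -0.0, -1.0]]
contact_force: [0.2, 0.4, 0.1]
width: 69.4
finger_force: 0.0
```

Emit:
send_rows(series=[0,0,0,0,0,0,0,0,0,0,0,0,0,0,0,0,0,0,0,0,0,0,0,0,0,0,0,0,0,0,0,0], hand=-1, squeeze=15)

```text
time_s: 54.67
tcp_pos: [481.9, -13.5, 44.2]
ee_rot: [[0.991, -0.135, 0.001], [-0.135, -0.991, -0.0], [0.001, 0.0, -1.0]]
contact_force: [-1.3, -0.3, 6.6]
width: 49.3
finger_force: 15.3
```

Emit:
send_rows(series=[0,0,-0.2,0,0,0,-0.4,0,0,0,0,0,0,0,0,0])

```text
time_s: 55.0
tcp_pos: [482.1, -13.5, 59.5]
ee_rot: [[0.991, -0.135, 0.001], [-0.135, -0.991, -0.0], [0.001, 0.0, -1.0]]
contact_force: [1.0, 0.1, -1.9]
width: 49.7
finger_force: 14.7
```

Emit:
send_rows(series=[0,0,-0.6,0,0,0,-0.8,0,0,0,-0.8,0,0,0,-0.8,0,0,0,-0.6,0,0,0.4,0,0,0,0.8,0,0,0,0.8,0,0,0,0.8,0,0,0,0.8,0,0,0.1,0.8,0,0,0.1,0.8,0,0])

```text
time_s: 56.0
tcp_pos: [467.9, -144.6, 147.6]
ee_rot: [[0.991, -0.136, -0.001], [-0.136, -0.991, -0.0], [-0.001, 0.0, -1.0]]
contact_force: [-0.1, 0.6, -0.7]
width: 49.7
finger_force: 14.7
```

Emit:
send_rows(series=[0.1,0.8,0,0,0.1,0.8,0,0,0,0.8,0,0,0,0.8,0,0,0,0.8,0,0,0,0.8,0,0,0,0.8,0,0,0,0.8,0,0,0,0.5,0,0,0,0.25,0,0,0,0,0,0,0,0,0,0])

```text
time_s: 57.0
tcp_pos: [449.8, -319.9, 148.3]
ee_rot: [[0.991, -0.135, -0.0], [-0.135, -0.991, 0.001], [-0.0, -0.001, -1.0]]
contact_force: [1.0, -0.0, -0.7]
width: 49.5
finger_force: 14.7
```

Emit:
send_rows(series=[0,0,0,0])

```text
time_s: 57.08
tcp_pos: [450.1, -319.4, 148.6]
ee_rot: [[0.991, -0.134, -0.0], [-0.134, -0.991, 0.001], [-0.0, -0.001, -1.0]]
contact_force: [0.4, 0.4, -1.2]
width: 50.1
finger_force: 14.7
```

Emit:
send_rows(series=[0,0,0.4,0,0,0,0.8,0,0,0,0.8,0,0,0,0.8,0,0,0,0.5,0,0,0,0.3,0,0,0,0,0,0,0,0,0,0,0,0,0])

```text
time_s: 57.83
tcp_pos: [450.5, -321.0, 59.9]
ee_rot: [[0.991, -0.135, 0.001], [-0.135, -0.991, -0.001], [0.002, 0.001, -1.0]]
contact_force: [-0.4, -0.5, -1.8]
width: 49.6
finger_force: 14.7
```

Emit:
send_rows(series=[0.01,0,0.14,0,0,0,0.12,0,0,0,0.07,0,0,0,0,0,0,0,0,0])

```text
time_s: 58.25
tcp_pos: [450.3, -321.0, 51.2]
ee_rot: [[0.991, -0.135, 0.001], [-0.135, -0.991, -0.001], [0.001, 0.001, -1.0]]
contact_force: [-1.1, 0.6, 5.2]
width: 49.4
finger_force: 15.2
```

Emit:
send_rows(series=[0,0,0,0,0,0,0,0,0,0,0,0,0,0,-0.3,0,0,0,-0.8,0,0,0,-0.9,0,0,0,-0.9,0,0,0,-0.9,0,0,0,-0.9,0,0,0,-0.9,0,-0.4,0,-0.4,0,-0.8,0,0,0], hand=0.5)

```text
time_s: 59.25
tcp_pos: [422.6, -316.8, 203.8]
ee_rot: [[0.991, -0.133, 0.005], [-0.133, -0.991, -0.002], [0.005, 0.002, -1.0]]
contact_force: [0.7, 0.6, -0.1]
width: 65.2
finger_force: 0.0
```

Emit:
send_rows(series=[-0.8,0,0,0,0,0,0,0,0,0,0,0,0,0,0,0])

```text
time_s: 59.58
tcp_pos: [401.0, -314.0, 201.0]
ee_rot: [[0.991, -0.135, 0.001], [-0.135, -0.991, -0.0], [0.001, 0.0, -1.0]]
contact_force: [0.1, -0.1, 0.4]
width: 65.2
finger_force: 0.0
```

Run:
```python
from h import *
s=env.state();print(s['time_s'],s['tcp_pos'],s['width'])
np.save('w5.npy',s,allow_pickle=True)
im=env.snapshot('wrist');c=cam('wrist',s)
for n,P in(('jar',(507.3,-242.8,93)),('mill',(450.7,-320.9,115)),('tin',(484,-411.2,83))):print(n,proj(c,P))
cv2.imwrite('pics/w5.png',cv2.resize(im[0:230,120:460,::-1],None,fx=2.3,fy=2.3))
```

```text
59.5833 [ 401.02116135 -313.96484497  201.019255  ] 65.2053552608573
jar [[177.29385246  94.0979045 ]]
mill [[278.64516505 150.83012956]]
tin [[376.14453256  95.82789053]]
```

View pics/w5.png

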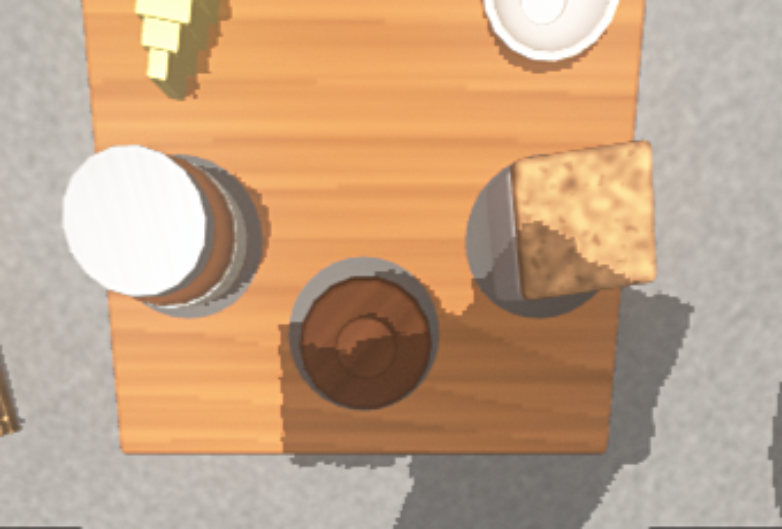

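All three stand upright on their own coasters. Measured against the expected points, the jar lid is at (178,96) versus (177,94), the mill knob at (280,150) versus (279,151) and the tin top at (374,96) versus (376,96), so each is within about 2 mm. The wedge and dish are where they were.

```bash
python3 -c "
from rig import env
print(env.close_job())"
```

```text
the job is handed in; nothing more can be done
None
```

The job is handed in: the cheese is on the plate about 1 mm off centre, and the jar, mill and tin are back upright on their own coasters, each within about 2 mm, after about 60 s of the 152 s allowed; the wedge, dish and knife were never touched.

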